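Slide the joining plate off its tray and lay it over the frame joint

ROBOT

A 6-joint arm with a two-finger parallel gripper is mounted at the origin on the work surface. World frame = base frame: x ahead of the robot, y to its left, z up, the work surface at z = 0. Lengths are in m, angles in rad, forces in N, time in s.
With the tool pointing down it reaches from about 0.325 to 0.85 m from the base axis. Payload 15.5 kg.
Tool frame: the origin (TCP) lies on the centre line of the jaws, within the pads' length; the fingertips stand 19 mm ahead of it and the grasp point (between the pads) is the TCP; y points along the fingers, z is the direction in which the jaws open and shut, and the axes are right-handed (so a half turn about y gives the same grasp; the last joint's range is limited). The gripper opens to 91 mm and grips with 3 to 60 N. Pads are 32 mm wide; open, the fingers measure 118 mm over their backs; the gripper's body (76 mm by 178 mm) begins 60 mm behind the grasp point.
Start: joints at [1.222, 0.494, 1.345, -0, 1.302, -0.096], TCP at [0.156, 0.605, 0.233] pointing down, gripper open.
Joint ranges: [-2.91, 2.91], [-0.82, 2.16], [0.22, 2.67], [-1.22, 4.37], [0.12, 2.79], [-3.08, 3.08]. Speed limits (rad/s): [1.89, 1.89, 2.57, 3.01, 3.01, 3.01].

INTERFACE

Orientations are given as a unit quaternion [x, y, z, w].
In Python, from bench import read_state, read_camera, calibration, finish_job gives the robot as it stands.
- The arm moves only by the tool step_arm, never from a script. Its argument "moves" is a list of rows, each a list of 2 entries, a list of its own where there are three numbers: the shift along the tool's x, y, z as a fraction of full scale, then the turn about the tool's y as a fraction of full scale. A call has 1 to 20 rows; each row shifts and turns the commanded pose from where the row before left it, along the tool's axes as they then stand; what a row does not reach is not made up. Full scale, the value 1, is 100 mm for a shift and 45 degrees for a turn. A row lasts 1/8 s, in which the tool goes at most 62.5 mm and 10.7 degrees, less where a joint would pass 70% of its speed; a pose out of reach is approached as far as the arm can. A call with a number of a shift or a turn outside -1 to 1 is refused whole. A call with a gripper value outside its range is refused whole. "gripper" is the gripper's target within -1 to 1 (fully open at 1, half-way at 0, shut at -1), set as the call begins (left out, the last holds). The fingers move at their own pace and stop on an object; "squeeze" is the grip in N (left out, the last holds). Time passes only in rows, so rows that do not move let the fingers close. It gives the time, the measured TCP pose, the force and the opening at its end, in the units of the state.
- read_state(): the state, without advancing time (a new reading comes with each control period).
- read_camera(name): name is "scene" or "top" or "wrist"; returns the picture (400x640x3 uint8, red, green, blue); there is no depth.
- calibration(name): a dict with "intrinsics" (3x3 intrinsics, pixels), "rvec" (rotation vector, rad) and "tvec" (3), from world to camera coordinates, as OpenCV has them; the wrist camera has in their place "hand_eye" (4x4, takes a point from camera to tool coordinates, whose origin is the TCP and whose axes are the tool frame's). Camera axes: x right, y down, z forward; pixel columns grow to the right and rows downward; lengths in m; the calibration is good to about 2 mm. A picture is of the moment at which its call begins: read the wrist's pose just before it. calibration takes no time and is no camera call.
- finish_job(): hands the job in, once; it reports no verdict.
The state is a dict: "clock": time; "joints": joint angles; "joint_velocities": joint speeds; "tau": joint torques, N m; "tool_pos": TCP position; "eef_rot": TCP orientation; "ft_force": force on the tool from outside, world axes, zero at the start; "torque": the same for the moment, N m; "finger_gap": finger opening in m.
Only numpy, scipy, OpenCV 4.12 (cv2) and the standard library are available. Lean on these libraries where they do the work, as an engineer would, in place of code of your own. Each camera call takes 0.05 s, during which the arm holds its last target.

TASK

Slide the flat steel joining plate along its raised wooden tray, pressing on it only lightly, until about a third of it sticks out past the tray's open end and it still lies flat there. Then pinch the part that sticks out, lift the plate off and lay it gently on the two butted frame mouldings in the jig, flat, in line with them and centred over the joint, and let go. Do not let the plate fall onto the bench, and leave the other things where they are.

Things in the scene. Friction and masses are not known exactly. Their poses are not given: they have to be found in the camera images.
- plate: Flat steel plate 140 x 44 x 3 mm (115 to 190 g), four screw holes. Origin: centre of underside; x along it, y across, z up. Starts in the tray's channel within 6 mm of the rear stop, boxed in too closely to be gripped. The waxed floor drags on it with about 0.4 of its load, fingertips hold it better: a press of 5 to 12 N from above moves it. The floor gives only 1 mm per 30 N; over 20 N on the tray is too hard.
- tray: Raised wooden tray, fixed: block 170 (x) x 80 (y) mm, stiffly sprung channel floor, let 0 to 8 mm into the bench, so its height varies. Origin: centre of underside, 50 mm below the channel floor; +x points to the open end (x = 85 mm, no wall). Channel 55 mm wide between full-length side rails 12.5 mm wide, 8 mm above the floor; a rear stop equally high ends it at x = -75 mm.
- tray_edge (a point): The middle of the channel floor's front edge at the tray's open end, 42 to 50 mm above the bench; axes as the tray's, so +x points outward into the free air past the edge.
- rail: Fixed jig with two pine mouldings butted end to end, backs up. Origin: centre of the underside of its base (240 x 90 x 10 mm); x along the mouldings, z up. They form a bar 190 mm long, 30 mm wide, flat top 52 mm above the bench, free space at both sides down to the base. End blocks at x = +-95 to +-113 mm: 44 mm high, 60 mm wide.
- joint_top (a point): The middle of the joint between the two mouldings (a thin dark line), on their top face, 52 mm above the bench; axes as the jig's.
- corner1: Bystander: gilt resin L-shaped corner sample, 66 mm, 18 mm high. Origin: centre of its underside.
- corner2: Bystander: gilt resin L-shaped corner sample, 60 mm, 22 mm high. Origin: centre of its underside.
- corner3: Bystander: gilt resin L-shaped corner sample, 62 mm, 16 mm high, lying about 125 mm beside the jig. Origin: centre of its underside.
- mallet: Bystander: wooden mallet, pale ash head 70 x 120 x 60 mm at +x, handle to -x, 260 mm long overall. Origin: on the bench below the handle.
- awl: Bystander: black steel awl lying along its x, 165 mm long, 25 mm high. Origin: on the bench below its ferrule.
- square: Bystander: aluminium mitre square, 200 x 150 mm, 12 mm high. Origin: on the bench at the middle of its outline.
There are look-alikes about, which are no part of the job. There is more than one size of the plate; the one meant has the size given above.

How it is judged:
By the outcome, as a careful person would: the job done as asked, in the order asked, and still so for the second after the job is handed in, with the robot touching nothing.
It also fails if it takes over 59 s, if anything falls off the work surface, if the arm or the gripper's body presses on something with over 40 N, if the wrist force passes 120 N, or if a joint passes its speed limit or range.

## Working session

There is one attempt and no reset: what is moved stays moved. The work goes in short steps, Python scripts to look and compute and a tool call to move; the robot and the scene stay as the last step left them, time stands still between calls to the robot, and variables do not carry over. Pictures are saved under pics/ and viewed, and the job is handed in when it is done.

Besides the shell and the picture viewer there is one more tool, called as name([rows], argument=value, ...), one row to a line, values as JSON. step_arm: Moves the arm, as the interface text tells. Its arguments: {"type":"object","properties":{"moves":{"type":"array","items":{"type":"array"}},"gripper":{"type":"number"},"squeeze":{"type":"number"}},"required":["moves"]}

```bash
mkdir -p pics; ls
python3 - <<'E'
from bench import *
import cv2
s=read_state();print(s)
for n in ["scene","top","wrist"]:
    im=read_camera(n);cv2.imwrite(f"pics/{n}0.png",im[:,:,::-1]);print(n,calibration(n))
E
```

```text
pics
{'clock': 0.0, 'joints': array([ 1.22250360e+00,  4.94144184e-01,  1.34608932e+00,  1.64907554e-05,
        1.30250557e+00, -9.55014361e-02]), 'joint_velocities': array([ 0.00093447, -0.00131398,  0.00066201,  0.00092886, -0.00129675,
       -0.0006561 ]), 'tau': array([-4.90489110e-03, -8.78807259e+01, -3.81844997e+01,  7.06292409e-02,
        5.35692251e-02, -1.10412141e-04]), 'tool_pos': array([0.1561948 , 0.60482149, 0.23237667]), 'eef_rot': array([ 0.70185981, -0.08923364,  0.08904427, -0.70107152]), 'ft_force': array([-0.22658587, -0.76660507,  0.23726155]), 'torque': array([0.00727972, 0.02763539, 0.0404223 ]), 'finger_gap': 0.09101667436984134}
scene {'intrinsics': array([[388.83782878,   0.        , 313.19112232],
       [  0.        , 388.83782878, 204.64240525],
       [  0.        ,   0.        ,   1.        ]]), 'rvec': array([ 0.96557938,  2.23573423, -1.23074038]), 'tvec': array([ 0.34634957, -0.11868706,  1.62167456])}
top {'intrinsics': array([[510.11604572,   0.        , 321.19208935],
       [  0.        , 510.11604572, 200.20893615],
       [  0.        ,   0.        ,   1.        ]]), 'rvec': array([ 2.14418638, -2.16896865,  0.16371656]), 'tvec': array([-0.00802955,  0.50095881,  1.63417973])}
wrist {'intrinsics': array([[288.45319501,   0.        , 322.95140958],
       [  0.        , 288.45319501, 200.82663087],
       [  0.        ,   0.        ,   1.        ]]), 'hand_eye': array([[-4.41940965e-05,  9.69850917e-01,  2.43698990e-01,
        -6.89718771e-02],
       [-1.04469238e-04, -2.43698993e-01,  9.69850911e-01,
        -1.50717039e-01],
       [ 9.99999994e-01,  1.74026369e-05,  1.12089643e-04,
        -9.26883146e-04],
       [ 0.00000000e+00,  0.00000000e+00,  0.00000000e+00,
         1.00000000e+00]])}
```

View pics/scene0.png

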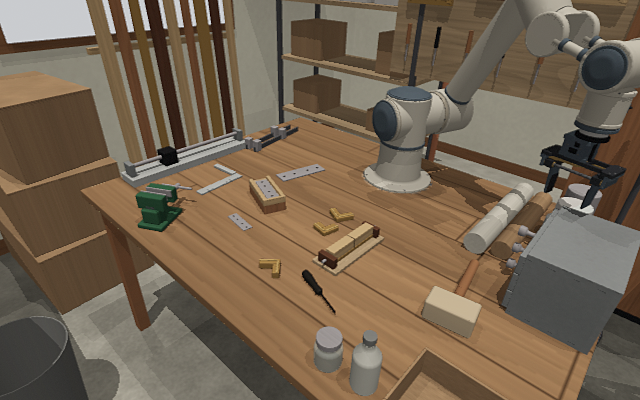

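View pics/top0.png

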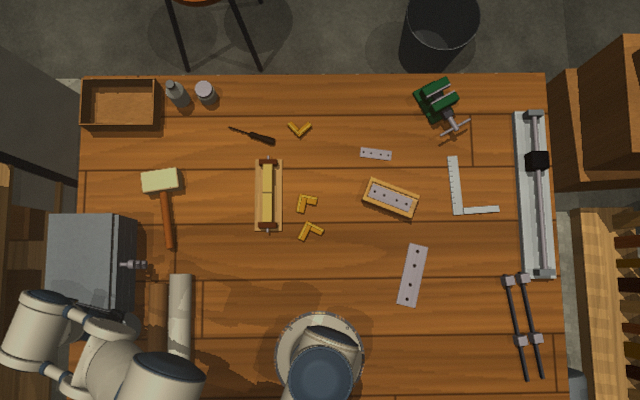

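View pics/wrist0.png

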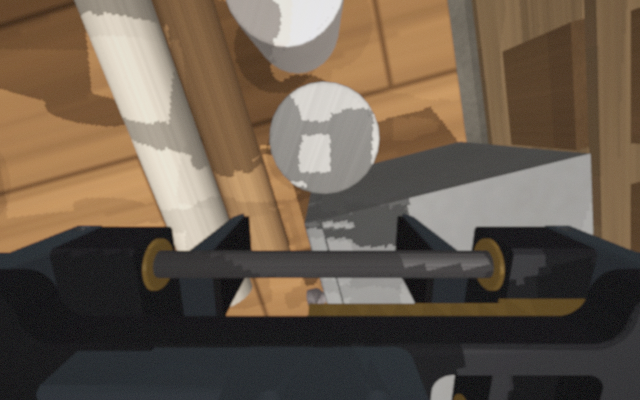

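Run:
```python
import cv2
im=cv2.imread("pics/top0.png")
a=cv2.resize(im[165:230,350:430],(800,600)[:1]*1+(650,) if 0 else (738,600),interpolation=cv2.INTER_CUBIC)
cv2.imwrite("pics/t1.png",a)
cv2.imwrite("pics/t2.png",cv2.resize(im[145:245,235:330],None,fx=6,fy=6,interpolation=cv2.INTER_CUBIC))
s=cv2.imread("pics/scene0.png")
cv2.imwrite("pics/t3.png",cv2.resize(s[165:220,235:300],None,fx=10,fy=10,interpolation=cv2.INTER_CUBIC))
```

```text
(no output)
```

View pics/t1.png

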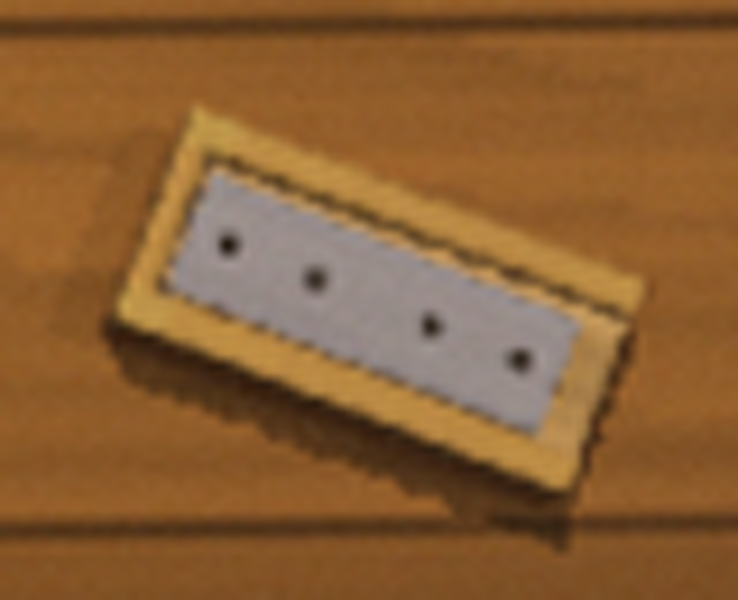

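View pics/t2.png

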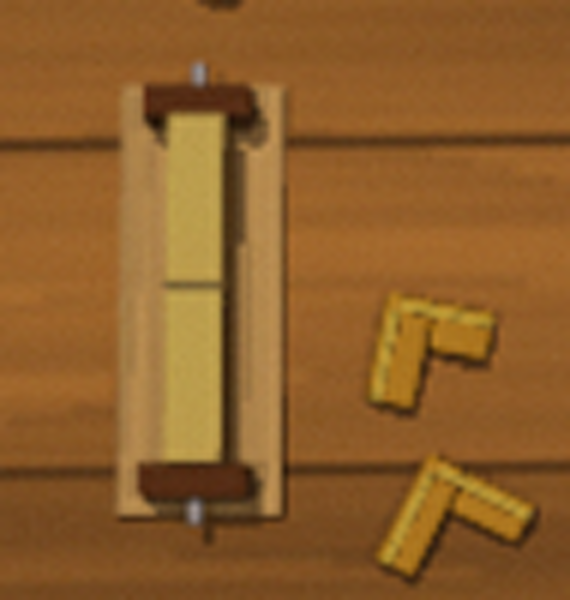

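View pics/t3.png

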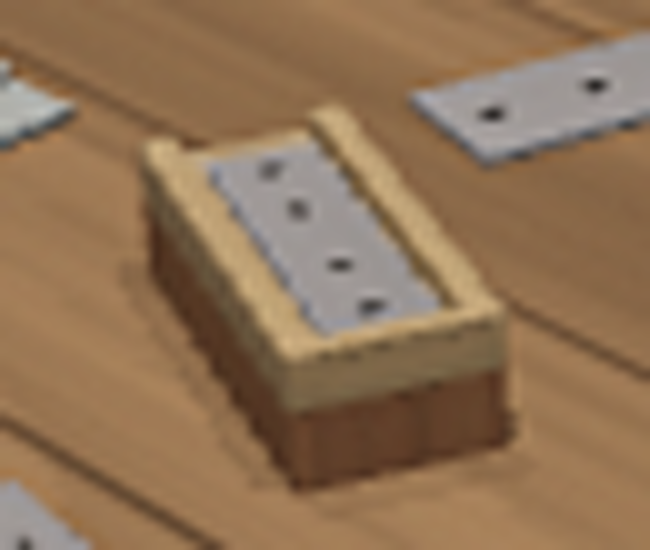

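```bash
cat > h.py <<'E'
import numpy as np, cv2
from scipy.spatial.transform import Rotation as R
from bench import *
def ray(name,px,st=None):
    c=calibration(name);K=c["intrinsics"]
    p=cv2.undistortPoints(np.array(px,float).reshape(-1,1,2),K,None).reshape(-1,2)
    d=np.c_[p,np.ones(len(p))]
    if name=="wrist":
        H=c["hand_eye"];Rt=R.from_quat(st["eef_rot"]).as_matrix()
        return Rt@H[:3,3]+st["tool_pos"],(Rt@H[:3,:3]@d.T).T
    Rm=cv2.Rodrigues(c["rvec"])[0]
    return -Rm.T@c["tvec"],(Rm.T@d.T).T
def plane(name,px,z,st=None):
    o,d=ray(name,px,st);return o+d*((z-o[2])/d[:,2])[:,None]
def tri(p1,p2,n1="top",n2="scene"):
    o1,d1=ray(n1,[p1]);o2,d2=ray(n2,[p2]);d1=d1[0];d2=d2[0]
    s=np.linalg.lstsq(np.c_[d1,-d2],o2-o1,rcond=None)[0]
    a=o1+s[0]*d1;b=o2+s[1]*d2
    return (a+b)/2,np.linalg.norm(a-b)
E
python3 - <<'E'
from h import *
print(R.from_quat(read_state()["eef_rot"]).as_matrix().round(3))
im=cv2.imread("pics/top0.png");hsv=cv2.cvtColor(im,cv2.COLOR_BGR2HSV)
f=8
def cont(roi,lo,hi):
    x0,y0,x1,y1=roi
    b=cv2.resize(im[y0:y1,x0:x1],None,fx=f,fy=f,interpolation=cv2.INTER_CUBIC)
    h=cv2.cvtColor(b,cv2.COLOR_BGR2HSV);m=cv2.inRange(h,lo,hi)
    m=cv2.morphologyEx(m,cv2.MORPH_CLOSE,np.ones((25,25)))
    c=max(cv2.findContours(m,0,1)[0],key=cv2.contourArea)
    bx=cv2.boxPoints(cv2.minAreaRect(c))
    return (bx+.5)/f-.5+[x0,y0]
for nm,roi,lo,hi,z in [("plate",(350,165,430,230),(0,0,90),(180,60,255),.05),("bar",(250,155,285,235),(22,90,120),(30,255,255),.052)]:
    b=cont(roi,lo,hi);P=plane("top",b,z);print(nm,b.round(1).tolist());print(P.round(4));print(P.mean(0).round(4),[np.linalg.norm(P[i]-P[i-1]).round(4) for i in range(4)])
    for i in (0,1): 
        v=P[i+1]-P[i];print(np.degrees(np.arctan2(v[1],v[0])).round(2))
# tray open end outer top corners/rear (from zoom 738/80=9.225)
for nm,p in [("rearfar",(195,108)),("rearnear",(118,318)),("openfar",(645,283)),("opennear",(573,492))]:
    q=np.array(p)/9.225+[350,165]-.5;print(nm,q.round(1),plane("top",[q],.056).round(4))
q=np.array([[165,285],[222,285]])/6+[235,145]-.5;print("joint",q,plane("top",q,.052).round(4))
# height check: plate holes
print(tri(np.array((228,243))/9.225+[350-.5,165-.5],np.array((373,306))/10+[234.5,164.5]))
print(tri(np.array((518,360))/9.225+[350-.5,165-.5],np.array((271,170))/10+[234.5,164.5]))
E
```

```text
[[ 0.968 -0.     0.25 ]
 [-0.25  -0.001  0.968]
 [-0.    -1.    -0.001]]
plate [[367.2, 195.4], [372.2, 183.1], [412.5, 199.4], [407.6, 211.7]]
[[ 0.5128 -0.1633  0.05  ]
 [ 0.5532 -0.1805  0.05  ]
 [ 0.4984 -0.3103  0.05  ]
 [ 0.4583 -0.2928  0.05  ]]
[ 0.5056 -0.2367  0.05  ] [np.float64(0.1405), np.float64(0.0439), np.float64(0.141), np.float64(0.0438)]
-23.02
-112.87
bar [[262.3, 220.9], [262.7, 164.0], [271.5, 164.1], [271.1, 221.0]]
[[0.4332 0.1766 0.052 ]
 [0.6197 0.176  0.052 ]
 [0.6192 0.1473 0.052 ]
 [0.4327 0.1484 0.052 ]]
[0.5262 0.1621 0.052 ] [np.float64(0.0283), np.float64(0.1865), np.float64(0.0287), np.float64(0.1865)]
-0.18
-90.94
rearfar [370.6 176.2] [[ 0.575  -0.1754  0.056 ]]
rearnear [362.3 199. ] [[ 0.5005 -0.1464  0.056 ]]
openfar [419.4 195.2] [[ 0.511  -0.3321  0.056 ]]
opennear [411.6 217.8] [[ 0.4375 -0.304   0.056 ]]
joint [[262.  192. ]
 [271.5 192. ]] [[0.5273 0.1779 0.052 ]
 [0.527  0.1471 0.052 ]]
(array([ 0.5271464 , -0.18597602,  0.05112945]), np.float64(0.0009275075979043175))
(array([ 0.48504286, -0.28760211,  0.05027589]), np.float64(0.00039105791885352044))
```

step_arm([
  [[0.4, -0.05, -0.25], 0],
  [[0.4, -0.05, -0.25], 0],
  [[0.4, -0.05, -0.25], 0],
  [[0.4, 0, -0.25], 0],
  [[0.4, 0, -0.25], 0],
  [[0.4, 0, -0.25], 0],
  [[0.4, 0, -0.25], 0],
  [[0.4, 0, -0.25], 0],
  [[0.4, 0, -0.25], 0],
  [[0.2, 0, -0.54], 0],
  [[0.2, 0, -0.54], 0],
  [[0.2, 0, -0.54], 0],
  [[0.2, 0, -0.54], 0],
  [[0.2, 0, -0.54], 0],
  [[0.2, 0, -0.54], 0],
  [[0.2, 0, -0.54], 0],
  [[0.2, 0, -0.54], 0],
  [[0.2, 0, -0.54], 0],
], gripper=-1, squeeze=20)

```text
clock: 2.4
tool_pos: [0.5012, -0.2203, 0.2479]
eef_rot: [-0.701, 0.089, -0.089, 0.701]
ft_force: [1.2, -1.3, 0.5]
finger_gap: 0.0008
```

step_arm([
  [[0, 0, 0], 0.218],
  [[0, 0, 0], 0.218],
  [[0, 0, 0], 0.218],
  [[0, 0, 0], 0.218],
  [[0, 0, 0], 0.218],
  [[0, 0, 0], 0.218],
  [[0, 0, 0], 0.218],
  [[0, 0, 0], 0.218],
  [[0, 0, 0], 0.218],
  [[0, 0, 0], 0.218],
  [[0, 0, 0], 0],
  [[0, 0, 0], 0],
])

```text
clock: 3.9
tool_pos: [0.5012, -0.2183, 0.2478]
eef_rot: [-0.394, 0.587, -0.587, 0.394]
ft_force: [-0.1, -0.1, 0.3]
finger_gap: 0.0005
```

```bash
cat > go.py <<'E'
import sys
from h import *
def rel(target,heading=None):
    s=read_state();M=R.from_quat(s["eef_rot"]).as_matrix()
    hd=np.degrees(np.arctan2(M[1,0],M[0,0]))
    print("heading",hd.round(2),"pos",s["tool_pos"].round(4),"tool delta mm",(1000*M.T@(np.array(target)-s["tool_pos"])).round(1),"f",s["ft_force"].round(2),"t",s["clock"])
E
python3 - <<'E'
from go import *
rel([.513,-.218,.0507+.019+.012])
st=read_state();im=read_camera("wrist");cv2.imwrite("pics/w1.png",im[:,:,::-1])
E
```

```text
heading -112.35 pos [ 0.5012 -0.2183  0.2478] tool delta mm [ -4.7 166.1  10.8] f [-0.05 -0.1   0.33] t 3.9
```

View pics/w1.png

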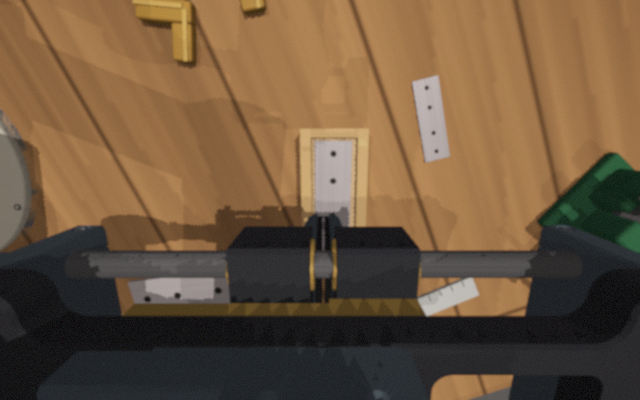

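step_arm([
  [[-0.05, 0.4, 0.11], 0],
  [[0, 0.5, 0], 0],
  [[0, 0.5, 0], 0],
  [[0, 0.2, 0], 0],
  [[0, 0.05, 0], 0],
  [[0, 0, 0], 0],
  [[0, 0, 0], 0],
])

```text
clock: 4.82
tool_pos: [0.514, -0.2183, 0.084]
eef_rot: [0.392, -0.588, 0.589, -0.393]
ft_force: [1.1, 0.4, 0.8]
finger_gap: 0.0006
```

Run:
```python
from go import *
rel([.513,-.218,.0507+.019])
st=read_state();im=read_camera("wrist");cv2.imwrite("pics/w2.png",im[:,:,::-1])
im=read_camera("scene");cv2.imwrite("pics/s2.png",cv2.resize(im[145:225,220:320,::-1],None,fx=7,fy=7,interpolation=cv2.INTER_CUBIC))
```

```text
heading -112.55 pos [ 0.514  -0.2183  0.084 ] tool delta mm [ 0.1 14.3 -1.1] f [1.09 0.39 0.78] t 4.825
```

View pics/w2.png

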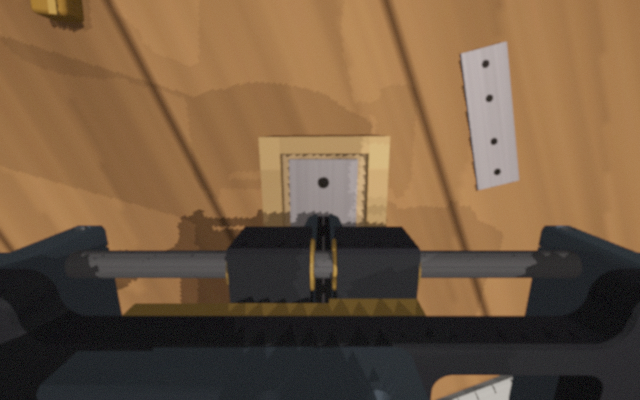

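View pics/s2.png

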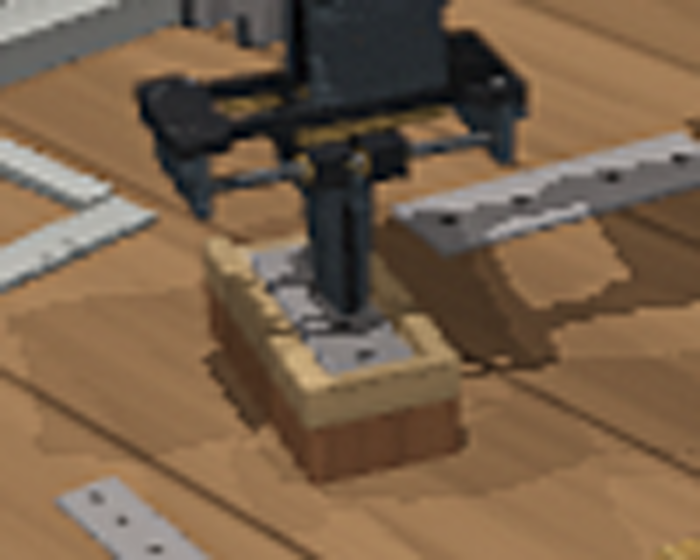

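step_arm([
  [[0, 0.05, 0], 0],
  [[0, 0.04, 0], 0],
  [[0, 0, 0], 0],
  [[0, 0, 0], 0],
])

```text
clock: 5.42
tool_pos: [0.5134, -0.2179, 0.0739]
eef_rot: [-0.392, 0.588, -0.588, 0.392]
ft_force: [-0.3, 0.2, -0.5]
finger_gap: 0.0005
```

step_arm([
  [[0, 0.01, 0], 0],
  [[0, 0, 0], 0],
])

```text
clock: 5.68
tool_pos: [0.5134, -0.218, 0.0729]
eef_rot: [0.392, -0.588, 0.588, -0.392]
ft_force: [-1.2, 0.3, 0.0]
finger_gap: 0.0005
```

step_arm([
  [[0, 0.01, 0], 0],
  [[0, 0, 0], 0],
])

```text
clock: 5.92
tool_pos: [0.5134, -0.2179, 0.0718]
eef_rot: [-0.392, 0.588, -0.588, 0.392]
ft_force: [0.1, -1.1, -0.2]
finger_gap: 0.0003
```

step_arm([
  [[0, 0.005, 0], 0],
  [[0, 0, 0], 0],
])

```text
clock: 6.18
tool_pos: [0.5134, -0.2179, 0.0714]
eef_rot: [-0.392, 0.588, -0.588, 0.392]
ft_force: [-0.1, -0.4, 0.7]
finger_gap: 0.0004
```

step_arm([
  [[0, 0.005, 0], 0],
  [[0, 0, 0], 0],
])

```text
clock: 6.42
tool_pos: [0.5134, -0.2179, 0.0709]
eef_rot: [-0.392, 0.588, -0.588, 0.392]
ft_force: [0.5, -0.3, 0.1]
finger_gap: 0.0006
```

step_arm([
  [[0, 0.005, 0], 0],
  [[0, 0, 0], 0],
])

```text
clock: 6.68
tool_pos: [0.5134, -0.2179, 0.0704]
eef_rot: [-0.392, 0.588, -0.588, 0.392]
ft_force: [0.4, 0.1, 0.3]
finger_gap: 0.0005
```

step_arm([
  [[0, 0.004, 0], 0],
  [[0, 0, 0], 0],
])

```text
clock: 6.92
tool_pos: [0.5134, -0.2179, 0.0701]
eef_rot: [0.392, -0.588, 0.588, -0.392]
ft_force: [-0.8, -0.0, 4.5]
finger_gap: 0.0007
```

step_arm([
  [[0, 0.003, 0], 0],
  [[0, 0, 0], 0],
])

```text
clock: 7.18
tool_pos: [0.5134, -0.2179, 0.07]
eef_rot: [0.392, -0.588, 0.588, -0.392]
ft_force: [-1.5, 0.6, 8.1]
finger_gap: 0.0005
```

step_arm([
  [[0, 0.003, 0], 0],
  [[0, 0, 0], 0],
])

```text
clock: 7.42
tool_pos: [0.5134, -0.2179, 0.0699]
eef_rot: [0.392, -0.588, 0.588, -0.392]
ft_force: [-2.3, 2.8, 11.3]
finger_gap: 0.0008
```

step_arm([
  [[0.02, -0.001, 0], 0],
  [[0.02, 0, 0], 0],
  [[0.02, 0, 0], 0],
  [[0.02, 0, 0], 0],
  [[0, 0, 0], 0],
])

```text
clock: 8.05
tool_pos: [0.5108, -0.2254, 0.07]
eef_rot: [0.392, -0.588, 0.589, -0.393]
ft_force: [-0.3, 2.1, 8.6]
finger_gap: 0.0003
```

Run:
```python
from go import *
rel([.513,-.218,.0507+.019])
im=read_camera("top");cv2.imwrite("pics/t4.png",cv2.resize(im[165:230,350:430,::-1],None,fx=8,fy=8,interpolation=cv2.INTER_CUBIC))
im=read_camera("wrist");cv2.imwrite("pics/w4.png",im[:,:,::-1])
```

```text
heading -112.59 pos [ 0.5108 -0.2254  0.07  ] tool delta mm [-7.7  0.3 -0.8] f [-0.32  2.14  8.59] t 8.05
```

View pics/t4.png

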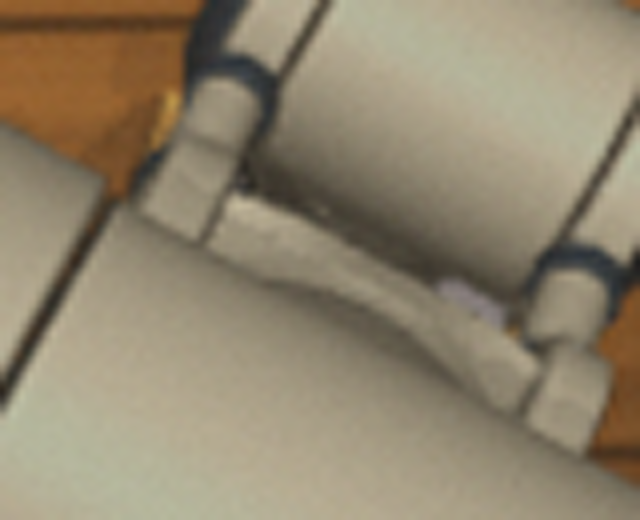

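View pics/w4.png

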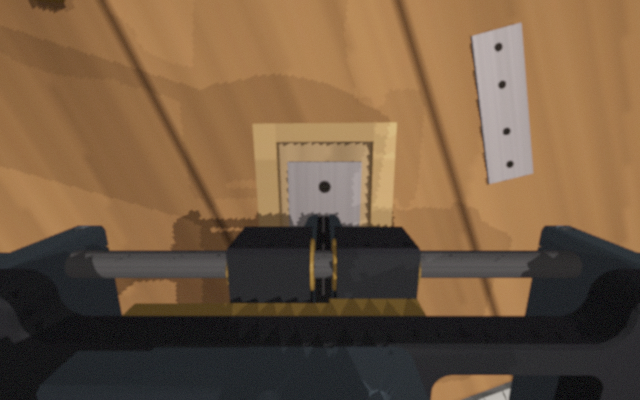

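step_arm([
  [[0.03, 0, 0], 0],
  [[0.03, 0, 0], 0],
  [[0.03, 0, 0], 0],
  [[0.03, 0, 0], 0],
  [[0.03, 0, 0], 0],
])

```text
clock: 8.78
tool_pos: [0.5052, -0.2392, 0.07]
eef_rot: [0.392, -0.588, 0.589, -0.393]
ft_force: [1.1, 3.8, 8.9]
finger_gap: 0.0005
```

step_arm([
  [[0.03, 0, 0], 0],
  [[0.03, 0, 0], 0],
  [[0.03, 0, 0], 0],
  [[0.03, 0, 0], 0],
  [[0.03, 0, 0], 0],
])

```text
clock: 9.4
tool_pos: [0.4994, -0.253, 0.07]
eef_rot: [0.392, -0.588, 0.589, -0.393]
ft_force: [1.0, 3.7, 8.5]
finger_gap: 0.0004
```

step_arm([
  [[0.03, 0, 0], 0],
  [[0.03, 0, 0], 0],
  [[0.03, 0, 0], 0],
  [[0.03, 0, 0], 0],
  [[0.03, 0, 0], 0],
  [[0, 0, 0], 0],
])

```text
clock: 10.15
tool_pos: [0.4935, -0.2671, 0.07]
eef_rot: [0.392, -0.588, 0.589, -0.393]
ft_force: [0.3, 0.9, 8.0]
finger_gap: 0.0004
```

Run:
```python
from go import *
rel([.513,-.218,.0507+.019])
st=read_state()
im=read_camera("wrist");cv2.imwrite("pics/w5.png",im[:,:,::-1])
im=read_camera("scene");cv2.imwrite("pics/s5.png",cv2.resize(im[145:225,220:320,::-1],None,fx=7,fy=7,interpolation=cv2.INTER_CUBIC))
```

```text
heading -112.59 pos [ 0.4935 -0.2671  0.07  ] tool delta mm [-52.8   0.3  -0.8] f [0.26 0.89 7.99] t 10.15
```

View pics/w5.png

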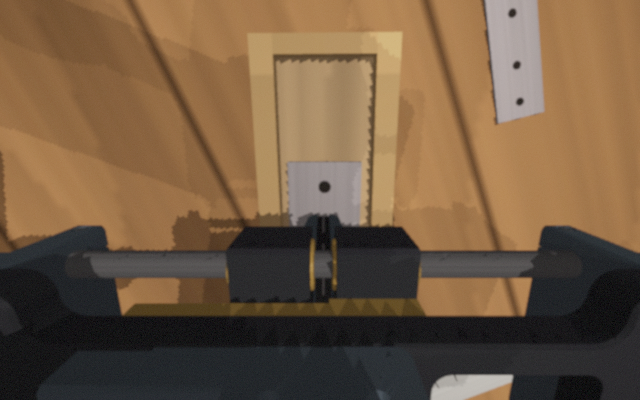

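View pics/s5.png

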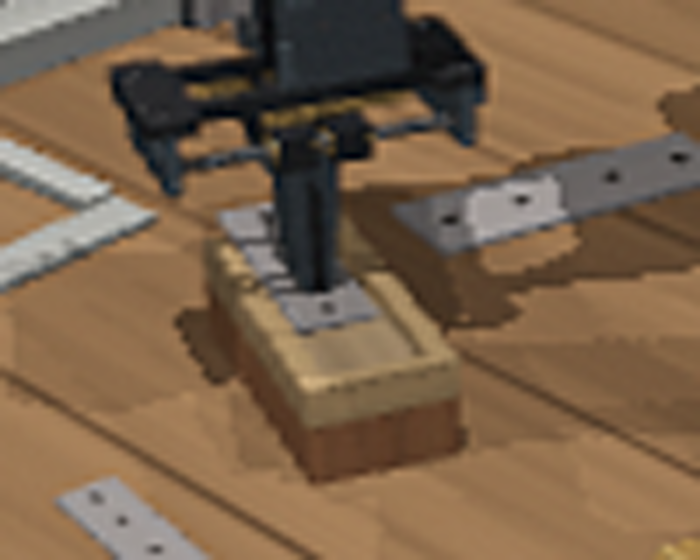

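Run:
```python
from go import *
st=read_state()
P=plane("wrist",[(324,161)],.051,st)[0]
S=plane("wrist",[(324,57)],.0483,st)[0]; S2=plane("wrist",[(324,54)],.0563,st)[0]
u=R.from_quat(st["eef_rot"]).as_matrix()[:,0]
print(P,S,S2,(P-S)@u,(P-S2)@u,(P-st["tool_pos"])@u)
O=plane("wrist",[(325,33)],.0563,st)[0];print((P-O)@u)
```

```text
[ 0.5124244  -0.22206234  0.051     ] [ 0.53406854 -0.16992465  0.0483    ] [ 0.53391366 -0.17020947  0.0563    ] 0.05645203688419356 0.05612886998948614 -0.048841715177946096
0.06596823163996209
```

step_arm([
  [[0.03, 0, 0], 0],
  [[0.03, 0, 0], 0],
  [[0.03, 0, 0], 0],
  [[0.02, 0, 0], 0],
  [[0, 0, 0], 0],
])

```text
clock: 10.88
tool_pos: [0.4893, -0.2772, 0.0699]
eef_rot: [0.392, -0.588, 0.589, -0.393]
ft_force: [0.7, 2.0, 8.4]
finger_gap: 0.0004
```

step_arm([
  [[0, -0.02, 0], 0],
  [[0, -0.1, 0], 0],
  [[0, -0.4, 0], 0],
  [[-0.3, -0.4, 0], 0],
  [[-0.4, -0.2, 0], 0],
  [[0, 0, 0], 0],
  [[0, 0, 0], 0],
])

```text
clock: 11.75
tool_pos: [0.5154, -0.2125, 0.1815]
eef_rot: [0.393, -0.588, 0.588, -0.392]
ft_force: [-0.6, 0.2, 0.3]
finger_gap: 0.0004
```

Run:
```python
from go import *
rel([.474,-.318,.11])
np.save("st6.npy",read_state(),allow_pickle=True)
im=read_camera("wrist");cv2.imwrite("pics/w6.png",im[:,:,::-1])
im=read_camera("scene");cv2.imwrite("pics/s6r.png",im[:,:,::-1]);cv2.imwrite("pics/s6.png",cv2.resize(im[145:225,220:320,::-1],None,fx=7,fy=7,interpolation=cv2.INTER_CUBIC))
im=read_camera("top");cv2.imwrite("pics/t6r.png",im[:,:,::-1]);cv2.imwrite("pics/t6.png",cv2.resize(im[165:240,350:440,::-1],None,fx=8,fy=8,interpolation=cv2.INTER_CUBIC))
```

```text
heading -112.56 pos [ 0.5154 -0.2125  0.1815] tool delta mm [113.3  71.6   2.2] f [-0.6   0.16  0.32] t 11.75
```

View pics/w6.png

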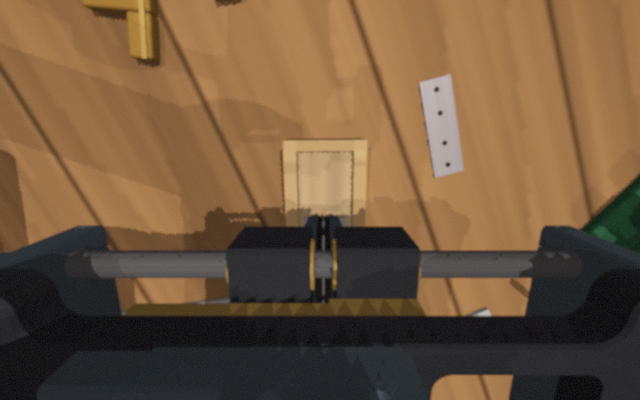

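View pics/s6.png

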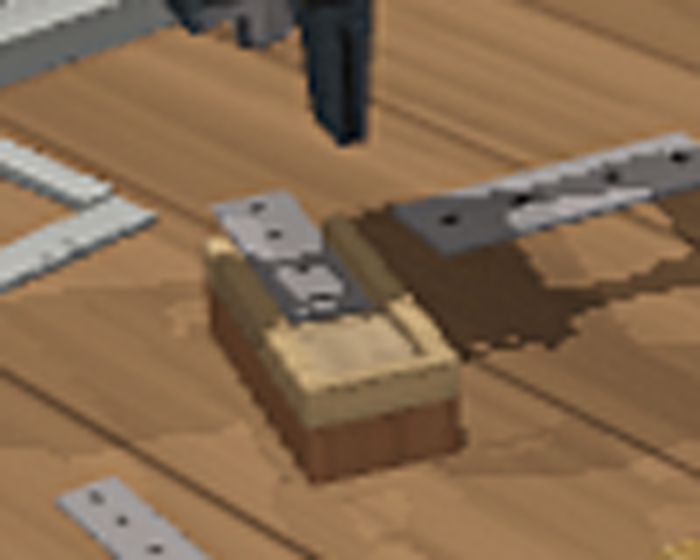

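View pics/t6.png

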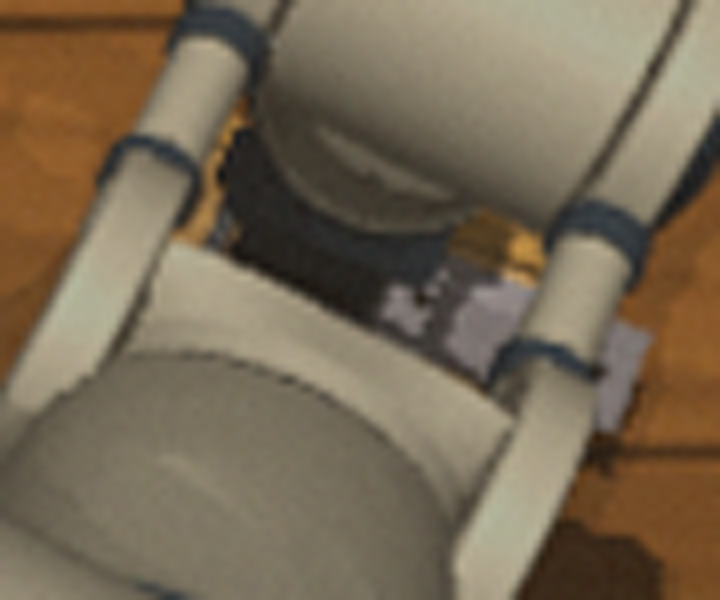

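Run:
```python
from go import *
s=np.array([(213,205),(287,188),(368,307),(293,325)])/7+[219.5,144.5]
P=plane("scene",s,.0513);print(P.round(4),P.mean(0),[np.linalg.norm(P[i]-P[i-1]).round(4) for i in range(4)])
t=np.array([(650,332),(610,432)])/8+[349.5,164.5]
print(plane("top",t,.0513).round(4))
u=R.from_quat(read_state()["eef_rot"]).as_matrix()[:,0]
# predicted from finger: rear edge = TCPfinal -0.0488u
T=np.array([.4893,-.2772,.0699]);f=T+(.140-.0488)*u;print("front mid",f,"centre",T+(.07-.0488)*u,"grip(23 from end)",f-.023*u)
g=f-.023*u;g[2]=.0500;rel(g)
```

```text
[[ 0.4769 -0.3652  0.0513]
 [ 0.4346 -0.3523  0.0513]
 [ 0.494  -0.2203  0.0513]
 [ 0.5335 -0.2335  0.0513]] [ 0.48473911 -0.29281606  0.0513    ] [np.float64(0.1434), np.float64(0.0442), np.float64(0.1447), np.float64(0.0416)]
[[ 0.4758 -0.3685  0.0513]
 [ 0.4353 -0.3506  0.0513]]
front mid [ 0.45419953 -0.3613748   0.06990104] centre [ 0.48114068 -0.29676695  0.06990024] grip(23 from end) [ 0.46305162 -0.34014651  0.06990078]
heading -112.64 pos [ 0.5151 -0.213   0.181 ] tool delta mm [137.4 131.    1. ] f [-0.11 -0.64 -0.69] t 11.9
```

step_arm([
  [[0.4, 0, 0.01], 0],
  [[0.5, 0, 0], 0],
  [[0.47, 0, 0], 0],
  [[0, 0, 0], 0],
  [[0, 0.3, 0], 0],
  [[0, 0.3, 0], 0],
  [[0, 0, 0], 0],
  [[0, 0, 0], 0],
], gripper=1)

```text
clock: 12.9
tool_pos: [0.4643, -0.3393, 0.1223]
eef_rot: [0.392, -0.588, 0.588, -0.392]
ft_force: [0.7, -0.8, 0.0]
finger_gap: 0.0775
```

Run:
```python
from go import *
rel([.4633,-.3395,.05])
np.save("st7.npy",read_state(),allow_pickle=True)
im=read_camera("wrist");cv2.imwrite("pics/w7.png",im[:,:,::-1])
```

```text
heading -112.58 pos [ 0.4643 -0.3393  0.1223] tool delta mm [ 0.5 72.3 -0.9] f [ 0.73 -0.79  0.01] t 12.9
```

View pics/w7.png

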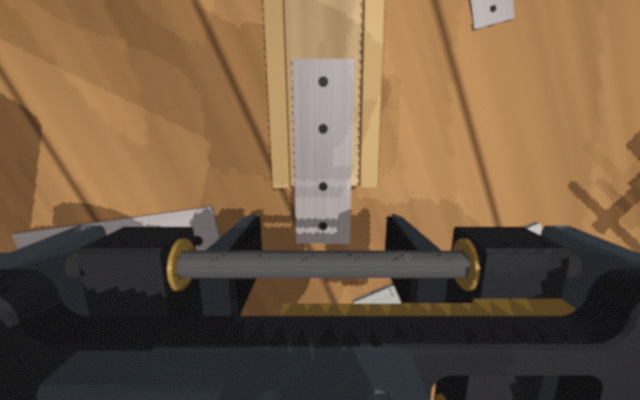

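Run:
```python
from go import *
st=np.load("st7.npy",allow_pickle=True).item()
P=plane("wrist",[(322,59.5),(322.5,243),(291,59.5),(353,59.5),(295,243),(350,243)],.0513,st)
E=plane("wrist",[(281,187),(370,187)],.0563,st)
M=R.from_quat(st["eef_rot"]).as_matrix()
print(((P-st["tool_pos"])@M*1000).round(1));print(((E-st["tool_pos"])@M*1000).round(1))
```

```text
[[-114.5   71.    -1.1]
 [  24.1   71.    -0.8]
 [-114.5   71.   -23. ]
 [-114.5   71.    20.7]
 [  24.1   71.   -23.5]
 [  24.1   71.    21.8]]
[[-23.8  66.  -32.6]
 [-23.8  66.   35.5]]
```

step_arm([
  [[0, 0.2, -0.01], 0],
  [[0, 0.3, 0], 0],
  [[0, 0.16, 0], 0],
  [[0, 0.06, 0], 0],
  [[0, 0, 0], 0],
  [[0, 0, 0], 0],
])

```text
clock: 13.7
tool_pos: [0.4635, -0.3392, 0.0504]
eef_rot: [0.392, -0.588, 0.589, -0.393]
ft_force: [0.1, 0.3, 0.9]
finger_gap: 0.0912
```

step_arm([
  [[0, 0, 0], 0],
  [[0, 0, 0], 0],
  [[0, 0, 0], 0],
  [[0, 0, 0], 0],
  [[0, 0, 0], 0],
  [[0, 0, 0], 0],
  [[0, 0, 0], 0],
  [[0, 0, 0], 0],
], gripper=-1, squeeze=35)

```text
clock: 14.7
tool_pos: [0.4631, -0.3389, 0.0495]
eef_rot: [0.392, -0.588, 0.588, -0.392]
ft_force: [1.0, -0.1, 0.2]
finger_gap: 0.0436
```

Run:
```python
from go import *
rel([.4633,-.3395,.05])
im=read_camera("wrist");cv2.imwrite("pics/w8.png",im[:,:,::-1])
```

```text
heading -112.59 pos [ 0.4631 -0.3389  0.0495] tool delta mm [ 0.5 -0.5  0.4] f [ 0.95 -0.09  0.25] t 14.7
```

View pics/w8.png

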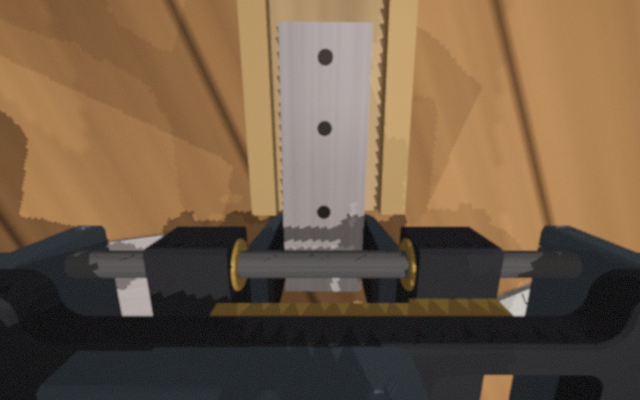

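step_arm([
  [[0, -0.03, 0], 0],
  [[0, -0.05, 0], 0],
  [[0, -0.1, 0], 0],
  [[0, -0.2, 0], 0],
  [[0, -0.2, 0], 0],
  [[0, -0.2, 0], 0],
  [[0, -0.2, 0], 0],
  [[0, 0, 0], 0],
  [[0, 0, 0], 0],
])

```text
clock: 15.88
tool_pos: [0.4628, -0.3387, 0.1471]
eef_rot: [-0.392, 0.588, -0.588, 0.392]
ft_force: [-0.1, -0.3, -1.8]
finger_gap: 0.0431
```

Run:
```python
from go import *
rel([.48,.162,.15])
np.save("st9.npy",read_state(),allow_pickle=True)
im=read_camera("wrist");cv2.imwrite("pics/w9.png",im[:,:,::-1])
im=read_camera("scene");cv2.imwrite("pics/s9.png",cv2.resize(im[105:215,200:320,::-1],None,fx=5,fy=5,interpolation=cv2.INTER_CUBIC))
```

```text
heading -112.58 pos [ 0.4628 -0.3387  0.1471] tool delta mm [-468.9   -2.7 -176.4] f [-0.09 -0.29 -1.79] t 15.875
```

View pics/w9.png

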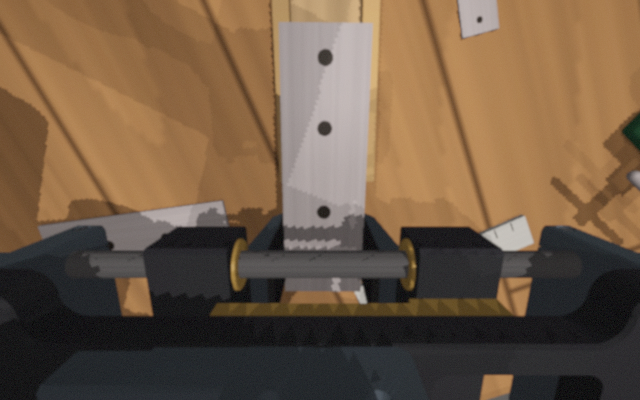

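View pics/s9.png

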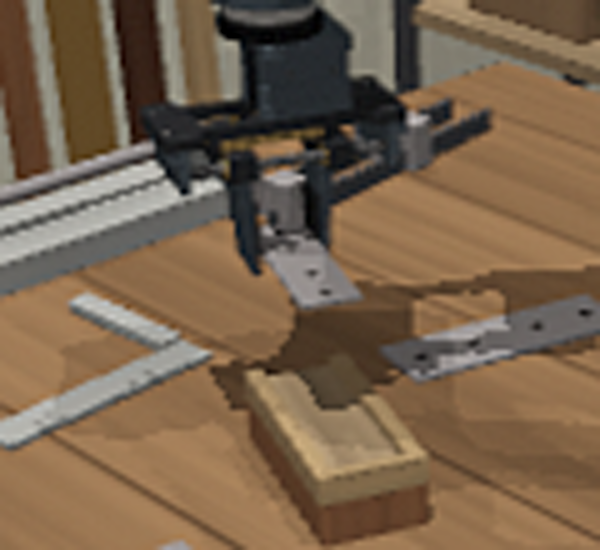

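step_arm([
  [[0, 0, 0], 0.1],
  [[0, 0, 0], 0.2],
  [[0, 0, 0], 0.2],
  [[0, 0, 0], 0.2],
  [[0, 0, 0], 0.2],
  [[0, 0, 0], 0.2],
  [[0, 0, 0], 0.2],
  [[0, 0, 0], 0.15],
  [[0, 0, 0], 0.05],
  [[0, 0, 0], 0],
])

```text
clock: 17.23
tool_pos: [0.4628, -0.3387, 0.1468]
eef_rot: [0.0, 0.707, -0.707, -0.001]
ft_force: [0.6, 0.4, -1.9]
finger_gap: 0.0433
```

step_arm([
  [[0.04, -0.1, -0.15], 0],
  [[0, -0.1, -0.3], 0],
  [[0, 0, -0.4], 0],
  [[0, 0, -0.4], 0],
  [[0, 0, -0.4], 0],
  [[0, 0, -0.4], 0],
  [[0, 0, -0.4], 0],
  [[0, 0, -0.4], 0],
  [[0, 0, -0.4], 0],
  [[0, 0, -0.4], 0],
  [[0, 0, -0.4], 0],
  [[0, 0, -0.4], 0],
  [[0, 0, -0.3], 0],
  [[0, 0, -0.2], 0],
  [[0, 0, -0.06], 0],
  [[0, 0, 0], 0],
  [[0, 0, 0], 0],
])

```text
clock: 19.35
tool_pos: [0.4597, 0.1615, 0.1676]
eef_rot: [-0.001, -0.707, 0.707, 0.001]
ft_force: [0.5, 0.4, -1.3]
finger_gap: 0.0432
```

Run:
```python
from go import *
rel([.481,.1625,.15])
np.save("st10.npy",read_state(),allow_pickle=True)
im=read_camera("wrist");cv2.imwrite("pics/w10.png",im[:,:,::-1])
im=read_camera("top");cv2.imwrite("pics/t10r.png",im[:,:,::-1])
```

```text
heading 179.89 pos [0.4597 0.1615 0.1676] tool delta mm [-21.3  17.6  -1.1] f [ 0.53  0.39 -1.3 ] t 19.35
```

View pics/w10.png

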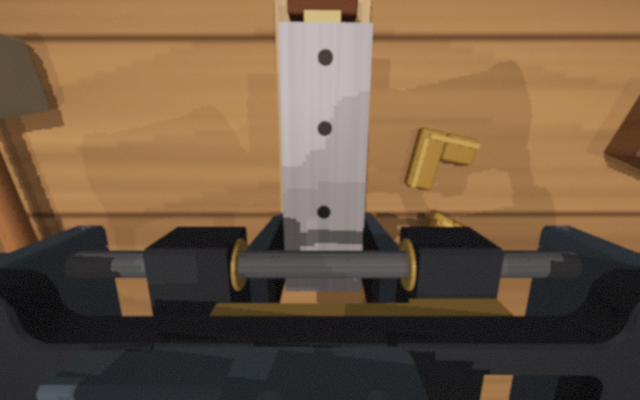

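step_arm([
  [[0.2, 0, 0], 0],
  [[0.4, 0, 0], 0],
  [[0.3, 0, 0], 0],
  [[0.1, 0, 0], 0],
  [[0, 0, 0], 0],
  [[0, 0, 0], 0],
])

```text
clock: 20.2
tool_pos: [0.3612, 0.1623, 0.1676]
eef_rot: [0.001, 0.707, -0.707, -0.0]
ft_force: [0.2, -0.1, -1.5]
finger_gap: 0.0433
```

Run:
```python
from go import *
rel([.481,.1625,.15])
np.save("st11.npy",read_state(),allow_pickle=True)
im=read_camera("wrist");cv2.imwrite("pics/w11.png",im[:,:,::-1])
cv2.imwrite("pics/w11z.png",cv2.resize(im[0:120,250:400,::-1],None,fx=5,fy=5,interpolation=cv2.INTER_CUBIC))
```

```text
heading 179.9 pos [0.3612 0.1623 0.1676] tool delta mm [-119.8   17.8   -0.4] f [ 0.23 -0.09 -1.54] t 20.2
```

View pics/w11z.png

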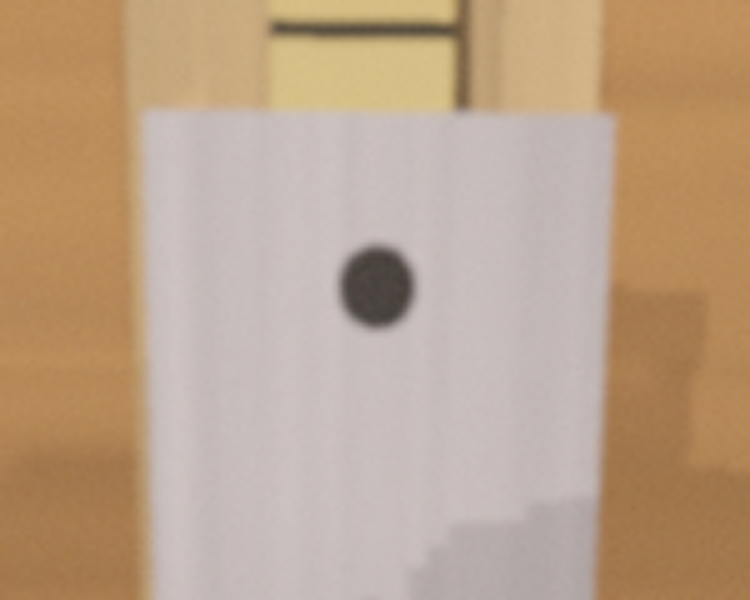

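Run:
```python
from go import *
st=np.load("st11.npy",allow_pickle=True).item()
M=R.from_quat(st["eef_rot"]).as_matrix()
f=lambda p:np.array(p)/5+[249.5,-.5]
def tl(px,z):
    return ((plane("wrist",px,z,st)-st["tool_pos"])@M*1000).round(1)
print("joint",tl(f([(271,27.5),(457,30)]),.052), plane("wrist",f([(271,27.5),(457,30)]),.052,st).round(4))
zt=st["tool_pos"][2]+.0018
print("plate rear corners",tl(f([(142,110),(616,117)]),zt))
im=cv2.imread("pics/w11.png")
# plate side edges per row and bar edges
g=cv2.cvtColor(im,cv2.COLOR_BGR2HSV)
for y in (40,70,100,130,160,190):
    m=np.where((g[y,250:400,1]<45))[0];m=m[(m>15)&(m<135)]
    print(y,m.min()+250,m.max()+250, tl([(m.min()+249.5,y),(m.max()+250.5,y)],zt))
h=[(325,57),(324.3,128),(323.3,212)]
print("holes",tl(h,zt))
```

```text
joint [[-164.9  115.8  -15. ]
 [-164.5  115.8   15.3]] [[0.5262 0.177  0.052 ]
 [0.5258 0.1468 0.052 ]]
plate rear corners [[-115.4   -1.7  -20. ]
 [-114.8   -1.7   23.7]]
40 279 371 [[-107.6   -1.7  -20. ]
 [-107.6   -1.7   23.4]]
70 280 370 [[-94.7  -1.7 -20. ]
 [-94.7  -1.7  23.5]]
100 280 368 [[-81.1  -1.7 -20.5]
 [-81.1  -1.7  23. ]]
130 281 368 [[-66.8  -1.7 -20.6]
 [-66.8  -1.7  23.6]]
160 282 366 [[-51.8  -1.7 -20.6]
 [-51.8  -1.7  23.1]]
190 283 365 [[-36.1  -1.8 -20.6]
 [-36.1  -1.8  23.2]]
holes [[-100.4   -1.7    1.7]
 [ -67.8   -1.7    1.4]
 [ -24.    -1.8    0.9]]
```

View pics/w11.png

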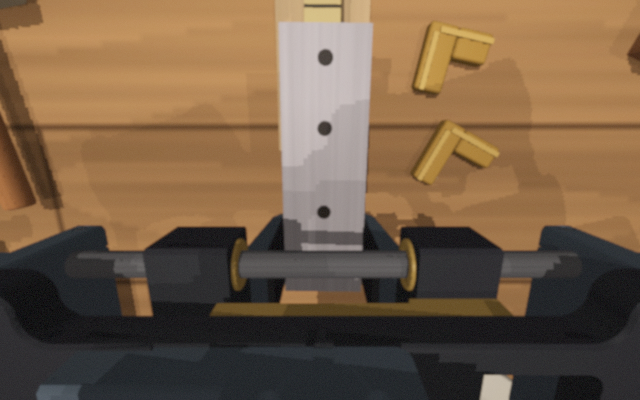

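step_arm([
  [[-0.1, 0, -0.01], 0],
  [[-0.2, 0, 0], 0],
  [[-0.3, 0, 0], 0],
  [[-0.3, 0, 0], 0],
  [[-0.2, 0, 0], 0],
  [[-0.096, 0, 0], 0],
  [[0, 0.1, 0], 0],
  [[0, 0.3, 0], 0],
  [[0, 0.3, 0], 0],
  [[0, 0.2, 0], 0],
  [[0, 0.1, 0], 0],
  [[0, 0, 0], 0],
  [[0, 0, 0], 0],
  [[0, 0, 0], 0],
])

```text
clock: 22.0
tool_pos: [0.4798, 0.1632, 0.0682]
eef_rot: [0.001, 0.707, -0.707, -0.0]
ft_force: [0.3, 0.6, -0.9]
finger_gap: 0.0432
```

Run:
```python
from go import *
rel([.481,.1615,.0532])
im=read_camera("wrist");cv2.imwrite("pics/w12.png",im[:,:,::-1])
im=read_camera("scene");cv2.imwrite("pics/s12.png",cv2.resize(im[195:280,295:400,::-1],None,fx=7,fy=7,interpolation=cv2.INTER_CUBIC))
im=read_camera("top");cv2.imwrite("pics/t12.png",cv2.resize(im[145:245,220:320,::-1],None,fx=6,fy=6,interpolation=cv2.INTER_CUBIC))
```

```text
heading 179.92 pos [0.4798 0.1632 0.0682] tool delta mm [-1.2 15.   1.7] f [ 0.25  0.64 -0.88] t 22.0
```

View pics/w12.png

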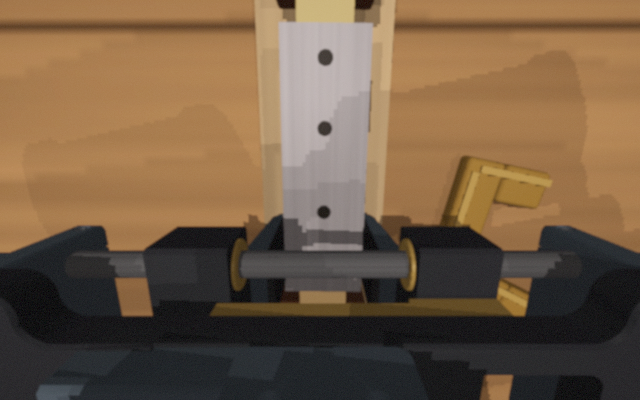

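View pics/s12.png

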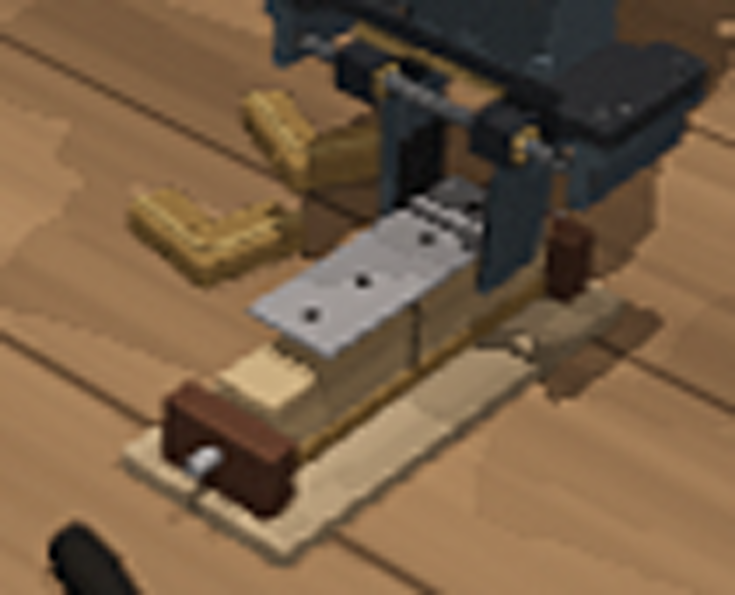

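View pics/t12.png

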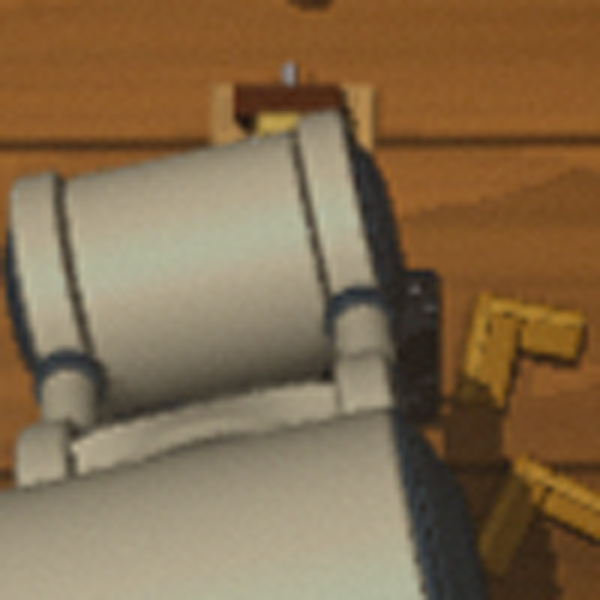

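Run:
```python
from go import *
st=read_state()
M=R.from_quat(st["eef_rot"]).as_matrix()
im=cv2.imread("pics/w12.png")
cv2.imwrite("pics/w12z.png",cv2.resize(im[0:60,240:410],None,fx=4,fy=4,interpolation=cv2.INTER_CUBIC))
tl=lambda px,z:((plane("wrist",px,z,st)-st["tool_pos"])@M*1000).round(1)
g=cv2.cvtColor(im,cv2.COLOR_BGR2HSV)
for y in (11,14,17,20,298,301): 
    r=g[y]; m=np.where((r[280:370,2]>185)&(r[280:370,0]>17))[0]+280; print(y,m.min(),m.max(),tl([(m.min()-.5,y),(m.max()+.5,y)],.052) if len(m) else 0)
    m=np.where((r[240:410,0]>13.5)&(r[240:410,1]<140))[0]+240
    print('   base',m.min(),m.max(),tl([(m.min()-.5,y),(m.max()+.5,y)],.010))
print(tl([(325.5,57),(324.3,128),(323.3,212)],st["tool_pos"][2]+.0018))
```

```text
11 296 353 [[-125.8   16.   -13.3]
 [-125.8   16.    16.4]]
   base 240 409 [[-140.4   58.   -52.7]
 [-140.4   58.    56.1]]
14 296 353 [[-124.4   16.   -13.3]
 [-124.4   16.    16.4]]
   base 240 409 [[-138.7   58.   -52.8]
 [-138.7   58.    56.2]]
17 296 353 [[-123.1   16.   -13.4]
 [-123.1   16.    16.4]]
   base 241 409 [[-137.    58.   -52.3]
 [-137.    58.    56.4]]
20 297 352 [[-121.7   16.   -12.9]
 [-121.7   16.    15.9]]
   base 240 408 [[-135.3   58.   -53.1]
 [-135.3   58.    55.8]]Traceback (most recent call last):
  File "<stdin>", line 9, in <module>
    return umr_minimum(a, axis, None, out, keepdims, initial, where)
ValueError: zero-size array to reduction operation minimum which has no identity
```

View pics/w12z.png

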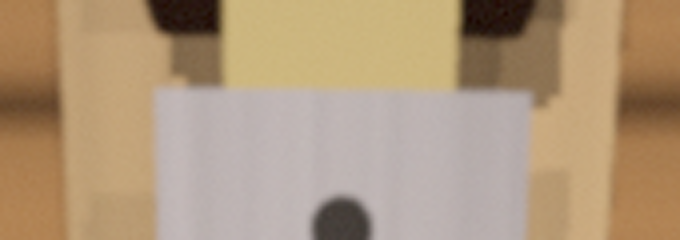

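step_arm([
  [[-0.015, 0.03, 0], 0],
  [[0, 0.05, 0], 0],
  [[0, 0.03, 0], 0],
  [[0, 0, 0], 0],
  [[0, 0, 0], 0],
])

```text
clock: 22.78
tool_pos: [0.4809, 0.1631, 0.0565]
eef_rot: [-0.001, -0.707, 0.707, 0.001]
ft_force: [-0.6, -0.0, -1.7]
finger_gap: 0.0431
```

step_arm([
  [[0, 0.01, 0], 0],
  [[0, 0, 0], 0],
  [[0, 0, 0], 0],
])

```text
clock: 23.15
tool_pos: [0.481, 0.1631, 0.0556]
eef_rot: [0.001, 0.707, -0.707, -0.0]
ft_force: [-0.2, -0.7, -1.9]
finger_gap: 0.0429
```

step_arm([
  [[0, 0.01, 0], 0],
  [[0, 0, 0], 0],
  [[0, 0, 0], 0],
])

```text
clock: 23.52
tool_pos: [0.4809, 0.1631, 0.0545]
eef_rot: [-0.001, -0.707, 0.707, 0.001]
ft_force: [0.3, 0.3, -2.0]
finger_gap: 0.043
```

step_arm([
  [[0, 0.005, 0], 0],
  [[0, 0, 0], 0],
  [[0, 0, 0], 0],
])

```text
clock: 23.9
tool_pos: [0.4809, 0.1631, 0.054]
eef_rot: [0.001, 0.707, -0.707, -0.001]
ft_force: [0.3, -0.6, -1.3]
finger_gap: 0.0436
```

step_arm([
  [[0, 0.004, 0], 0],
  [[0, 0, 0], 0],
  [[0, 0, 0], 0],
])

```text
clock: 24.28
tool_pos: [0.481, 0.1631, 0.0536]
eef_rot: [0.001, 0.707, -0.707, -0.0]
ft_force: [0.5, 0.3, -0.5]
finger_gap: 0.043
```

step_arm([
  [[0, 0.003, 0], 0],
  [[0, 0, 0], 0],
  [[0, 0, 0], 0],
])

```text
clock: 24.65
tool_pos: [0.481, 0.1631, 0.0535]
eef_rot: [0.001, 0.707, -0.707, -0.0]
ft_force: [-2.1, -0.5, 6.5]
finger_gap: 0.0431
```

step_arm([
  [[0, 0.002, 0], 0],
  [[0, 0, 0], 0],
  [[0, 0, 0], 0],
])

```text
clock: 25.02
tool_pos: [0.481, 0.1631, 0.0534]
eef_rot: [0.001, 0.707, -0.707, -0.0]
ft_force: [-2.8, -0.0, 10.5]
finger_gap: 0.0433
```

step_arm([
  [[0, -0.003, 0], 0],
  [[0, 0, 0], 0],
  [[0, 0, 0], 0],
])

```text
clock: 25.4
tool_pos: [0.4809, 0.1631, 0.0535]
eef_rot: [-0.001, -0.707, 0.707, 0.001]
ft_force: [-1.2, -0.4, 4.6]
finger_gap: 0.0431
```

Run:
```python
from go import *
rel([.481,.1615,.0532])
im=read_camera("wrist");cv2.imwrite("pics/w13.png",im[:,:,::-1])
im=read_camera("scene");cv2.imwrite("pics/s13.png",cv2.resize(im[195:280,295:400,::-1],None,fx=7,fy=7,interpolation=cv2.INTER_CUBIC))
```

```text
heading 179.92 pos [0.4809 0.1631 0.0535] tool delta mm [-0.1  0.3  1.6] f [-1.17 -0.37  4.65] t 25.4
```

View pics/s13.png

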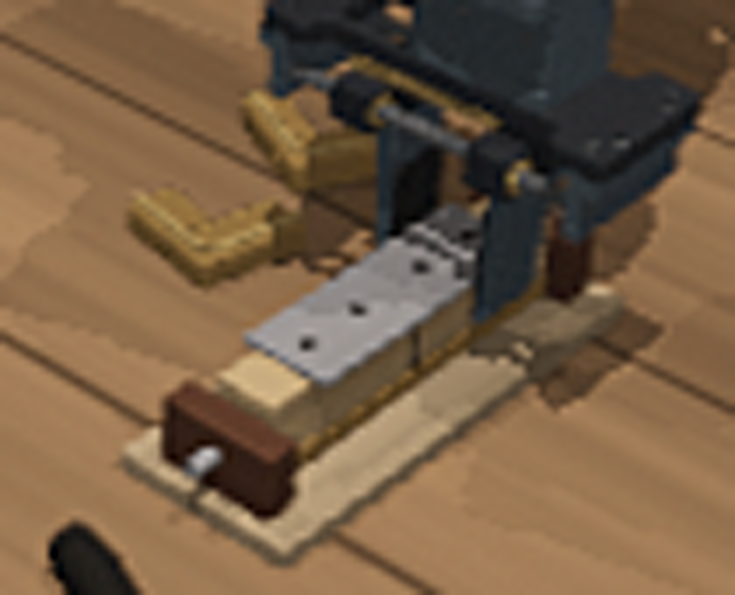

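View pics/w13.png

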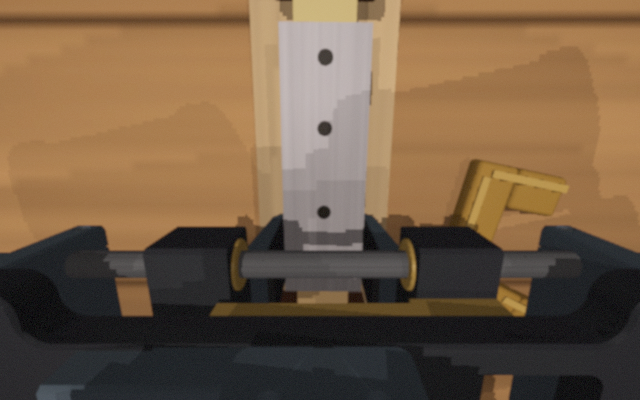

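step_arm([
  [[0, -0.002, 0], 0],
  [[0, 0, 0], 0],
])

```text
clock: 25.75
tool_pos: [0.481, 0.1631, 0.0535]
eef_rot: [0.001, 0.707, -0.707, -0.001]
ft_force: [-0.3, 0.4, -0.2]
finger_gap: 0.043
```

step_arm([
  [[0, 0, 0], 0],
  [[0, 0, 0], 0],
  [[0, 0, 0], 0],
  [[0, 0, 0], 0],
  [[0, 0, 0], 0],
  [[0, 0, 0], 0],
], gripper=1, squeeze=3)

```text
clock: 26.5
tool_pos: [0.4809, 0.1631, 0.0536]
eef_rot: [-0.001, -0.707, 0.707, 0.001]
ft_force: [0.5, -0.1, -0.4]
finger_gap: 0.091
```

step_arm([
  [[0, -0.05, 0], 0],
  [[0, -0.2, 0], 0],
  [[0, -0.3, 0], 0],
  [[0, -0.3, 0], 0],
  [[0.3, -0.3, 0], 0],
  [[0.4, 0, 0], 0],
  [[0.3, 0, 0], 0],
  [[0, 0, 0], 0],
  [[0, 0, 0], 0],
])

```text
clock: 27.62
tool_pos: [0.3818, 0.1634, 0.169]
eef_rot: [0.001, 0.707, -0.707, -0.0]
ft_force: [-0.2, 0.1, -0.5]
finger_gap: 0.0913
```

Run:
```python
from go import *
rel([.481,.1615,.0532])
np.save("st14.npy",read_state(),allow_pickle=True)
im=read_camera("wrist");cv2.imwrite("pics/w14.png",im[:,:,::-1])
im=read_camera("scene");cv2.imwrite("pics/s14.png",cv2.resize(im[195:280,295:400,::-1],None,fx=7,fy=7,interpolation=cv2.INTER_CUBIC))
im=read_camera("top");cv2.imwrite("pics/t14.png",cv2.resize(im[145:245,220:320,::-1],None,fx=6,fy=6,interpolation=cv2.INTER_CUBIC))
```

```text
heading 179.92 pos [0.3818 0.1634 0.169 ] tool delta mm [-99.1 115.9   1.8] f [-0.19  0.11 -0.45] t 27.625
```

View pics/s14.png

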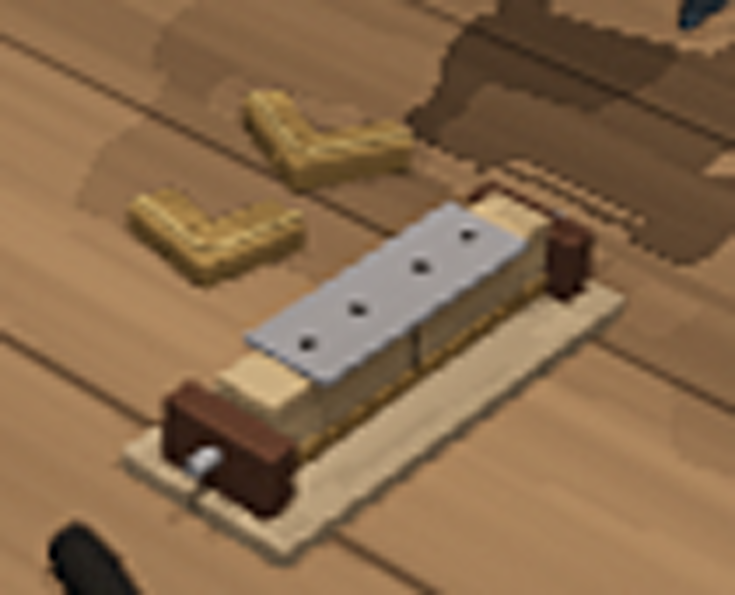

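View pics/w14.png

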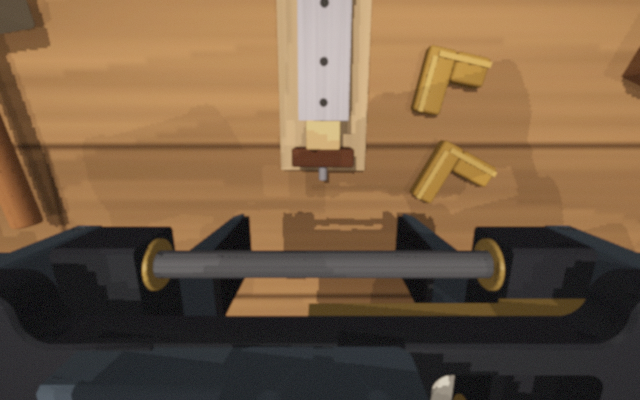

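View pics/t14.png

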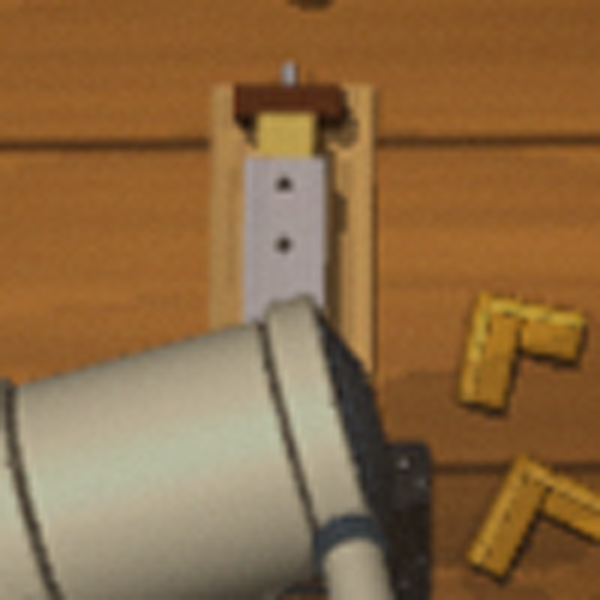

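step_arm([
  [[0, -0.2, -0.2], 0],
  [[0, -0.2, -0.4], 0],
  [[0, 0, -0.5], 0],
  [[0, 0, -0.5], 0],
  [[0, 0, -0.4], 0],
  [[0, 0, -0.3], 0],
  [[0, 0, 0], 0],
  [[0, 0, 0], 0],
])

```text
clock: 28.78
tool_pos: [0.3813, 0.3927, 0.2083]
eef_rot: [-0.0, -0.707, 0.707, 0.001]
ft_force: [0.2, -0.8, -0.3]
finger_gap: 0.0915
```

Run:
```python
from go import *
im=read_camera("top")[:,:,::-1].copy();cv2.imwrite("pics/t15r.png",im)
f=8
def cont(roi,lo,hi):
    x0,y0,x1,y1=roi
    b=cv2.resize(im[y0:y1,x0:x1],None,fx=f,fy=f,interpolation=cv2.INTER_CUBIC)
    m=cv2.morphologyEx(cv2.inRange(cv2.cvtColor(b,cv2.COLOR_BGR2HSV),lo,hi),cv2.MORPH_CLOSE,np.ones((25,25)))
    c=max(cv2.findContours(m,0,1)[0],key=cv2.contourArea)
    return (cv2.boxPoints(cv2.minAreaRect(c))+.5)/f-.5+[x0,y0]
b=cont((250,155,285,235),(0,0,90),(180,60,255));P=plane("top",b,.055)
print(P.round(4),P.mean(0),[np.linalg.norm(P[i]-P[i-1]).round(4) for i in range(4)])
cv2.imwrite("pics/t15.png",cv2.resize(im[145:245,220:320],None,fx=6,fy=6,interpolation=cv2.INTER_CUBIC))
# wrist: ends of bar/plate
st=np.load("st14.npy",allow_pickle=True).item()
print("near: plate end, bar end(block face)",plane("wrist",[(323,121)],.055,st),plane("wrist",[(323,149.5)],.052,st))
```

```text
[[0.4577 0.1841 0.055 ]
 [0.5967 0.1829 0.055 ]
 [0.5957 0.139  0.055 ]
 [0.4566 0.1406 0.055 ]] [0.5266716  0.16166242 0.055     ] [np.float64(0.0435), np.float64(0.139), np.float64(0.044), np.float64(0.1391)]
near: plate end, bar end(block face) [[0.45571387 0.1625588  0.055     ]] [[0.43061158 0.16259215 0.052     ]]
```

View pics/t15.png

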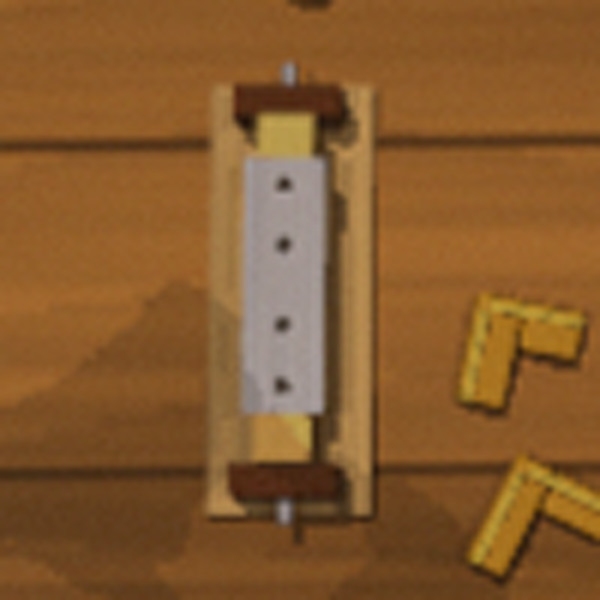

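View pics/t15r.png

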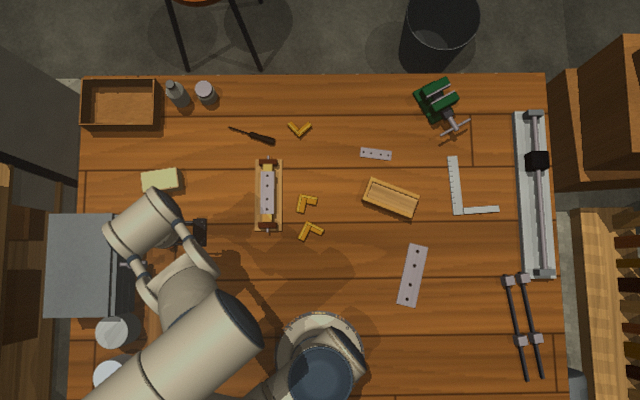

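```bash
python3 -c "
from bench import *
print(finish_job())"
```

```text
the job is handed in; nothing more can be done
None
```

The plate lies flat on the two mouldings, in line and centred over the joint, with the gripper clear of it. I handed the job in at about 29 s; no verdict is reported.

- **Slide:** I pressed on the plate with the closed fingertips at about 8–9 N (11.3 N at most, just before the slide). I slid it until about 48 mm (34 %) stuck out past the tray's open end, still flat.
- **Lift and place:** I pinched the overhang at 35 N, lifted the plate off and lowered it onto the mouldings. The contact force there peaked at about 10 N. I eased that off to near zero before letting go.
- **Last check, position:** In the top view the plate centre is at (0.5267, 0.1617). I measured the joint at (0.527, 0.1625) from the top camera and (0.526, 0.162) from the wrist camera, so it is centred to about 1 mm.
- **Last check, alignment:** The plate lies at about −0.5°. My readings of the mouldings' direction disagreed slightly, from −0.2° to −0.8°, so the two are in line to within about half a degree.
- **Other things:** I saw no bystander moved in the last top view, though the arm hid the mallet's handle. This was judged by eye, not measured.

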